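Spice grinder lid held at pulse

TASK

Lift the clear hinged cover of the spice grinder all the way back and set it gently on its open stop, without letting it fall. Then fit the loose orange lid fully down into the grinder's mouth, its two steel pins through the two notches, and turn it clockwise against its spring to the yellow pulse mark, half-way to the red lock mark, never as far as the lock click. Finish with the gripper still holding the lid there; leave the dabba, tumbler set and whisk where they are.

Things in the scene. Friction and masses are not known exactly. Their poses are not given: they have to be found in the camera images.
- grinder_mouth (a point): Centre of the mouth of the fixed teal spice grinder (104 mm across) at its top rim, 99 mm above the counter. z up, +x to the cover's hinge, -x to its knob. Inside 76 mm across, narrowed at the rim by a 5.5 mm thick steel collar with a 60 mm opening and two 14 mm wide notches, in line with +x and -x, reaching 38 mm from the axis.
- pulse_mark (a point): Yellow pulse mark on the rim, 46 mm from the mouth axis, 40 degrees clockwise (from above) of the front (-x) notch; another lies opposite. White insert marks stand at the notches, red lock marks 80 degrees clockwise of them. Turned to pulse, the lid's pointers stand at the yellow marks.
- cover (a joint): Angle of the clear round cover (92 mm across, 4 mm thick, 80 g) over the mouth: 0 closed (level), 1.57 upright, 2.1 rad leaning back on its open stop, where it stays by its weight. The hinge is loose: let go before upright it falls shut, let go after upright it falls on to the stop, hard unless guided almost down to it.
- cover_hinge (a point): On the cover's hinge axis, 58 mm from the mouth axis towards +x and 105 mm above the counter. Its y axis is the hinge axis (level, along the mouth's y); it turns with the cover, and in its frame the cover and knob lie towards -x.
- cover_knob (a point): Centre of the blue round crossbar in front of the cover, in the cover's plane, 137 mm from the hinge axis: a cylinder 16 mm across, 18 mm long, along the hinge axis, on a neck 8 mm wide; from bar centre to cover edge 33 mm. Pinched by its two ends (fingers closing along the hinge axis) it pivots between the pads while the cover swings.
- lid_grip (a point): Point of grasp on the loose orange lid (150 g, or up to 40 per cent off), 48 mm above its foot, z up. The grip is an upright fin 60 mm long (along x), 16 mm thick (along y), from 24 mm below this point to 12 mm above it. It stands on a disc 80 mm across and 6 mm thick, which has a white pointer at each end of the fin.
- lid_seat (a point): On the lid's axis, under its disc, 30 mm below lid_grip; coincides with grinder_mouth when the lid is fully home. Below it a plug 55 mm across, 18 mm deep, tapered at the foot, with two steel pins 10 mm across in line with the fin, just above the foot, reaching 36 mm from the axis. It goes in only with the fin along the mouth's x, either way round.
- pulse (a joint): Angle in rad, clockwise from above, of the sprung drive ring under the collar, which the lid's pins turn: 0 at rest (insert mark), 0.70 at the yellow pulse mark; the lock click comes at 1.25, just before the red mark (end 1.4). The pins have 4 degrees of play each way, so it lags the lid. The spring takes about 0.1 N m at pulse and returns the ring to 0 when let go.
- dabba: Closed round steel masala dabba, 174 mm across, 72 mm high; origin at the centre of its underside. Bystander.
- davara: Steel davara bowl, 110 mm across, 42 mm high; origin at the centre of its underside; the tumbler stands in it. Bystander.
- tumbler: Steel tumbler, 68 mm across, 85 mm high, standing in the davara; origin at the centre of its underside. Bystander.
- whisk: Green silicone flat whisk lying on the counter, 255 mm long, along its x axis, handle to -x; origin on the counter near its middle. Bystander.
Not all that is in view belongs to the job. Several things look just like the part that bears lid_grip: the one meant starts farthest to the robot's right.

How it is judged:
By the outcome, as a careful person would: the job done as asked, in the order asked, and still so for the second after the job is handed in, while the arm keeps its last pose, push and grip.
It also fails if it takes over 72 s, if anything falls off the work surface, if the arm or the gripper's body presses on something with over 40 N, if the wrist force passes 120 N, or if a joint passes its speed limit or range.

ROBOT

A 7-joint arm with a two-finger parallel gripper is mounted at the origin on the work surface. World frame = base frame: x ahead of the robot, y to its left, z up, the work surface at z = 0. Lengths are in m, angles in rad, forces in N, time in s.
With the tool pointing down it reaches from about 0.425 to 0.925 m from the base axis. Payload 6.8 kg.
Tool frame: the origin (TCP) lies at the very end of the fingers, on their centre line; the grasp point (between the pads) lies 19 mm behind it; y points along the fingers, x is the direction in which the jaws open and shut, and the axes are right-handed (so a half turn about y gives the same grasp; the last joint's range is limited). The gripper opens to 88 mm and grips with 3 to 60 N. Pads are 20 mm wide; open, the fingers measure 115 mm over their backs; the gripper's body (75 mm by 178 mm) begins 61 mm behind the grasp point.
Start: joints at [-1.245, 0.477, 0.022, 1.555, -0.011, 1.109, -0.083], TCP at [0.284, 0.612, 0.223] pointing down, gripper open.
Joint ranges: [-2.96, 2.96], [-0.34, 2.1], [-1.41, 1.46], [0.24, 2.44], [-1.37, 4.51], [0.17, 1.92], [-2.96, 2.96]. Speed limits (rad/s): [2.39, 2.39, 3.14, 3.14, 3.14, 3.14, 3.14].

INTERFACE

Orientations are given as a rotation vector (axis times angle).
In Python, from bench import r, optics gives the robot as it stands.
- The arm moves only by the tool jog_arm, never from a script. Its argument "commands" is a list of rows, each a list of 3 entries, a list of its own where there are three numbers: the finger opening in mm, from 0 to 87.8, then the shift along the tool's x, y, z in mm, then the turn about the tool's y in units of 6 degrees (1.0 is 6 degrees). A call has 1 to 10 rows; each row shifts and turns the commanded pose from where the row before left it, along the tool's axes as they then stand; what a row does not reach is not made up. A row lasts 1/10 s, in which the tool goes at most 50 mm and 8.59 degrees, less where a joint would pass 70% of its speed; a pose out of reach is approached as far as the arm can. A call with a gripper value outside its range is refused whole. The fingers move at their own pace and stop on an object; the grip force is fixed at half the most. Time passes only in rows, so rows that do not move let the fingers close. It gives the time, the measured TCP pose, the force and the opening at its end, in the units of the state.
- r.sense(): the state, without advancing time (a new reading comes with each control period).
- optics.capture(name): name is "scene" or "side" or "wrist"; returns a dict with "image" (400x640x3 uint8, blue, green, red), "K" (3x3 intrinsics, pixels), "k1" (the pictures are not rectified: a ray, as slopes to the right and down, at radius r is drawn at 1 + k1 r^2 times it, then the intrinsics apply), "R" (3x3) and "t" (3): a world point X has camera coordinates R X + t; the wrist camera has in their place "tool_from_camera" (4x4, takes a point from camera to tool coordinates, whose origin is the TCP and whose axes are the tool frame's). Camera axes: x right, y down, z forward; pixel columns grow to the right and rows downward; lengths in m; the calibration is good to about 2 mm. A picture is of the moment at which its call begins: read the wrist's pose just before it. There is no depth.
- r.sign_off(): hands the job in, once; it reports no verdict.
The state is a dict: "time_s": time; "qpos": joint angles; "qvel": joint speeds; "effort": joint torques, N m; "position": TCP position; "ee_rot": TCP orientation; "force": force on the tool from outside, world axes, zero at the start; "torque": the same for the moment, N m; "width": opening from 0.0 (shut) to 1.0 (fully open).
Only numpy, scipy, OpenCV 4.12 (cv2) and the standard library are available. Lean on these libraries where they do the work, as an engineer would, in place of code of your own. Each camera call takes 0.05 s, during which the arm holds its last target. There are 200 camera calls.

## Working session

There is one attempt and no reset: what is moved stays moved. The work goes in short steps, Python scripts to look and compute and a tool call to move; the robot and the scene stay as the last step left them, time stands still between calls to the robot, and variables do not carry over. Pictures are saved under pics/ and viewed, about 8 in all and at most 12, crops included, and the job is handed in when it is done.

Besides the shell and the picture viewer there is one more tool, called as name(argument=value, ...) on one line, values as JSON. jog_arm: Moves the arm, as the interface text tells. Its arguments: {"type":"object","properties":{"commands":{"type":"array","items":{"type":"array"}}},"required":["commands"]}

```bash
ls; mkdir -p pics
cat > h.py <<'E'
import numpy as np, cv2
from scipy.spatial.transform import Rotation as Ro
from bench import r, optics
def cap(name):
    s=r.sense(); c=optics.capture(name)
    if 'R' in c: R,t=np.array(c['R']),np.array(c['t'])
    else:
        T=np.array(c['tool_from_camera']); Rt=Ro.from_rotvec(s['ee_rot']).as_matrix()
        Rw=Rt@T[:3,:3]; o=Rt@T[:3,3]+np.array(s['position']); R=Rw.T; t=-Rw.T@o
    return dict(im=np.array(c['image']),K=np.array(c['K']),k1=c['k1'],R=R,t=t,s=s)
def ray(c,px):
    K=c['K'];k=c['k1']
    d=cv2.undistortPoints(np.array([[px]],float),K,np.array([k,0,0,0.]))[0,0]
    w=c['R'].T@np.array([d[0],d[1],1]); return -c['R'].T@c['t'], w/np.linalg.norm(w)
def onz(c,px,z):
    o,w=ray(c,px); return o+w*(z-o[2])/w[2]
def proj(c,X):
    p=c['R']@np.array(X)+c['t']; a=p[:2]/p[2]; a=a*(1+c['k1']*(a@a)); return c['K'][:2,:2]@a+c['K'][:2,2]
def tri(c1,p1,c2,p2):
    o1,w1=ray(c1,p1);o2,w2=ray(c2,p2)
    A=np.stack([w1,-w2],1); u=np.linalg.lstsq(A,o2-o1,rcond=None)[0]
    a,b=o1+u[0]*w1,o2+u[1]*w2; return (a+b)/2,np.linalg.norm(a-b)
def st():
    s=r.sense(); M=Ro.from_rotvec(s['ee_rot']).as_matrix()
    print('t',round(s['time_s'],2),'pos',np.round(s['position'],4),'F',np.round(s['force'],1),'T',np.round(s['torque'],2),'w',round(s['width'],3)); print(np.round(M,3)); print('q',np.round(s['qpos'],3)); return s,M
E
python3 - <<'E'
from h import *
st()
for n in ['scene','side','wrist']:
    c=cap(n); cv2.imwrite(f'pics/{n}0.png',c['im']); print(n,np.round(-c['R'].T@c['t'],3),np.round(c['R'][2],2),c['K'][0,0],c['k1'])
    hsv=cv2.cvtColor(c['im'],cv2.COLOR_BGR2HSV)
    for nm,lo,hi in [('orange',(5,140,90),(18,255,255)),('blue',(100,120,50),(128,255,255)),('yellow',(22,130,120),(35,255,255))]:
        m=cv2.inRange(hsv,lo,hi); k,l,S,C=cv2.connectedComponentsWithStats(m)
        print(nm,[(S[i].tolist(),C[i].round(1).tolist()) for i in range(1,k) if S[i][4]>12])
E
```

```text
pics
t 0.0 pos [0.2835 0.612  0.2217] F [-0.6  0.1  0. ] T [ 0.01 -0.04  0.05] w 0.998
[[ 0.42  -0.001 -0.907]
 [ 0.907 -0.002  0.42 ]
 [-0.002 -1.    -0.   ]]
q [-1.245  0.478  0.022  1.556 -0.012  1.109 -0.083]
scene [0.928 0.683 0.63 ] [-0.37 -0.73 -0.58] 399.8470686295797 -0.060326336328177355
orange [([220, 0, 119, 94, 6096], [283.6, 46.1]), ([503, 2, 12, 40, 109], [508.7, 20.6]), ([347, 257, 40, 40, 1062], [367.0, 278.5]), ([286, 317, 47, 43, 1497], [308.6, 337.9])]
blue [([308, 153, 14, 8, 70], [315.4, 157.2])]
yellow []
side [ 0.337 -0.742  0.988] [ 0.21  0.62 -0.75] 470.4445513721105 -0.02245828849588829
orange [([332, 114, 26, 23, 402], [344.2, 126.0]), ([285, 138, 28, 27, 401], [299.2, 153.1])]
blue [([304, 241, 18, 10, 93], [311.5, 245.2])]
yellow []
wrist [0.212 0.645 0.384] [ 0.26 -0.12 -0.96] 356.4236765000552 0.019309577847878623
orange []
blue []
yellow [([99, 313, 26, 31, 247], [110.8, 326.5]), ([123, 315, 9, 9, 29], [127.4, 319.3]), ([99, 348, 6, 11, 43], [101.1, 352.6]), ([99, 365, 18, 18, 137], [107.9, 374.0]), ([118, 366, 4, 7, 16], [119.9, 368.7])]
```

View pics/scene0.png

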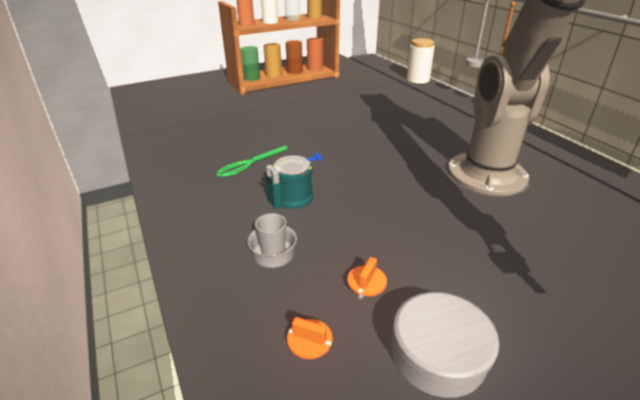

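View pics/side0.png

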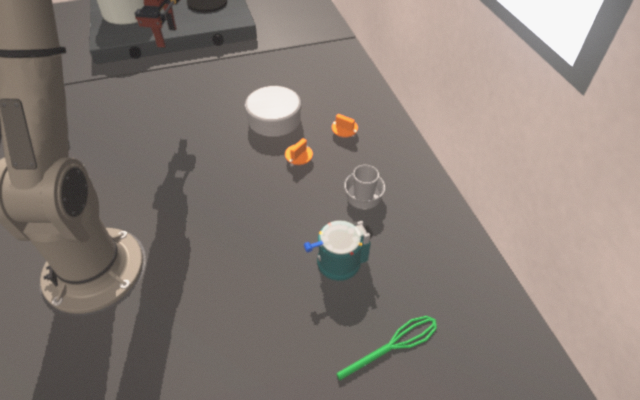

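The scene view shows two orange lids, at (367,279) and (309,338). They correspond to (299,153) and (344,126) in the side view. The grinder is at (292,180), its blue knob at (315,157) points towards the robot, and the cover is closed. I'll measure both lids to see which is farther to the robot's right.

Run:
```python
from h import *
a,b=cap('scene'),cap('side')
print('knob',tri(a,(315.4,157.2),b,(311.5,245.2)))
for p,q in [((367,278.5),(299.2,153.1)),((308.6,337.9),(344.2,126))]:
    print('lid',tri(a,p,b,q), onz(a,p,.025),onz(b,q,.03))
# teal body
for n,c in(('scene',a),('side',b)):
    hsv=cv2.cvtColor(c['im'],cv2.COLOR_BGR2HSV)
    m=cv2.inRange(hsv,(80,100,30),(97,255,255)); k,l,S,C=cv2.connectedComponentsWithStats(m)
    print(n,[(S[i].tolist(),C[i].round(1).tolist()) for i in range(1,k) if S[i][4]>30])
x=cv2.resize(a['im'][140:220,240:350],None,fx=5,fy=5,interpolation=cv2.INTER_CUBIC)[:,:550]
y=cv2.resize(b['im'][210:290,290:400],None,fx=5,fy=5,interpolation=cv2.INTER_CUBIC)
z1=cv2.resize(a['im'][250:365,275:395],None,fx=3,fy=3,interpolation=cv2.INTER_CUBIC)
z2=cv2.resize(b['im'][105:175,275:365],None,fx=4,fy=4,interpolation=cv2.INTER_CUBIC)
top=np.hstack([cv2.resize(x,(400,290)),cv2.resize(y,(400,290))])
bot=np.zeros((300,800,3),np.uint8); z1=cv2.resize(z1,(313,300)); bot[:,:313]=z1; z2=cv2.resize(z2,(385,300)); bot[:,400:785]=z2
cv2.imwrite('pics/crop1.png',np.vstack([top,bot]))
```

```text
knob (array([ 0.50250403, -0.16040719,  0.10835385]), np.float64(0.0024588813877514204))
lid (array([0.57603117, 0.21394822, 0.02706092]), np.float64(0.0036299022431873903)) [0.57300599 0.21283214 0.025     ] [0.57681659 0.20991575 0.03      ]
lid (array([0.74347367, 0.2877572 , 0.02634722]), np.float64(0.0016237444157717721)) [0.74381889 0.28657352 0.025     ] [0.74119271 0.28418038 0.03      ]
scene [([268, 170, 45, 38, 1240], [290.9, 191.0])]
side []
```

View pics/crop1.png

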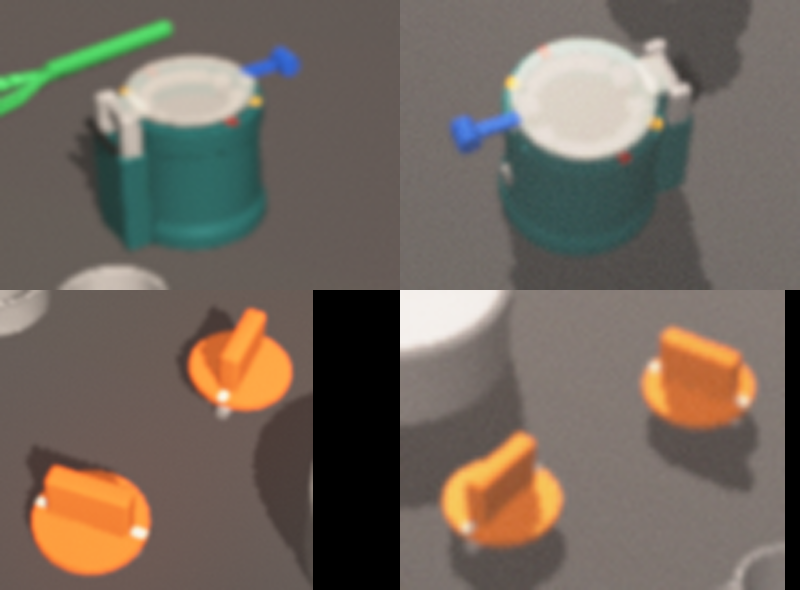

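The lid farthest to the robot's right (smallest y) is the one at scene (367,279), at about (0.575, 0.212). The other, at (309,338), has y≈0.287. The crop confirms that the chosen lid is a loose lid with a fin and white pointers. Next I'll measure the mouth frame from the yellow marks and the knob.

Run:
```python
from h import *
a,b=cap('scene'),cap('side')
ys={}
for n,c,box,gs in(('scene',a,(240,140,350,220),[(274.4,165.4),(310.7,167.9)]),('side',b,(290,210,400,290),[(320.5,233.2),(360.4,244.2)])):
    hsv=cv2.cvtColor(c['im'],cv2.COLOR_BGR2HSV).astype(float); h,s=hsv[...,0],hsv[...,1]
    m=((h>17)&(h<33)&(s>85)).astype(float)*s
    out=[]
    for g in gs:
        yy,xx=np.mgrid[:400,:640]; w=m*((xx-g[0])**2+(yy-g[1])**2<36); out.append((float((w*xx).sum()/w.sum()),float((w*yy).sum()/w.sum())) if w.sum() else g)
    ys[n]=out; P=[onz(c,p,.1) for p in out]; print(n,out,np.round(P,4),'dist',np.linalg.norm(P[0]-P[1]),'mid',(P[0]+P[1])/2)
k=np.array([.5025,-.1604])
for i,j in((0,0),(0,1),(1,0),(1,1)): print(i,j,tri(a,ys['scene'][i],b,ys['side'][j]))
print('knob planes',onz(a,(315.4,157.2),.105),onz(b,(311.5,245.2),.105))
```

```text
scene [(273.46585365853656, 164.49024390243903), (310.01269035532994, 167.50507614213197)] [[ 0.6108 -0.1902  0.1   ]
 [ 0.5321 -0.1308  0.1   ]] dist 0.09855219037468164 mid [ 0.57147703 -0.16047084  0.1       ]
side [(319.50141242937855, 232.03248587570621), (360.20606531881805, 243.95101088646967)] [[ 0.5336 -0.1256  0.1   ]
 [ 0.6123 -0.1852  0.1   ]] dist 0.09876403391842811 mid [ 0.57294112 -0.15538014  0.1       ]
0 0 (array([ 0.57455092, -0.15199626,  0.11467093]), np.float64(0.0942185563061335))
0 1 (array([ 0.61187804, -0.18656647,  0.10211878]), np.float64(0.00043488136390994935))
1 0 (array([ 0.533414  , -0.12729522,  0.10219769]), np.float64(0.0007749449588187279))
1 1 (array([ 0.57092832, -0.16070114,  0.09438937]), np.float64(0.09591315576482068))
knob planes [ 0.49854781 -0.1655221   0.105     ] [ 0.50423717 -0.1587622   0.105     ]
```

jog_arm(commands=[[87.8, [-26.4, 0, -38.7], 0], [87.8, [-26.4, 0, -38.7], 0], [87.8, [-26.4, 0, -38.7], 0], [87.8, [-26.4, 0, -38.7], 0], [87.8, [-26.4, 0, -38.7], 0], [87.8, [-26.4, 0, -38.7], 0], [87.8, [-26.4, 0, -38.7], 0], [87.8, [-26.4, 0, -38.7], 0], [87.8, [-26.4, 0, -38.7], 0]])

```text
time_s: 1.25
position: [0.5006, 0.2488, 0.223]
ee_rot: [-1.384, -0.885, 0.884]
force: [1.0, 1.1, 0.6]
width: 1.003
```

jog_arm(commands=[[87.8, [-41.3, 0, -19.1], 0], [87.8, [-41.3, 0, -19.1], 0], [87.8, [-41.3, 0, -19.1], 0], [87.8, [-41.3, 0, -19.1], 0], [87.8, [-41.3, 0, -19.1], 0], [87.8, [-41.3, 0, -19.1], 0], [87.8, [-41.3, 0, -19.1], 0], [87.8, [-41.3, 0, -19.1], 0], [87.8, [-41.3, 0, -19.1], 0]])

```text
time_s: 2.15
position: [0.4994, -0.1608, 0.223]
ee_rot: [-1.384, -0.885, 0.884]
force: [2.1, -0.0, -0.1]
width: 0.999
```

jog_arm(commands=[[87.8, [0, 0, 0], -1.15], [87.8, [0, 0, 0], -1.14], [87.8, [0, 0, 0], -1.14], [87.8, [0, 0, 0], -1.14], [87.8, [0, 0, 0], 0], [87.8, [0, 0, 0], 0]])

```text
time_s: 2.75
position: [0.4996, -0.1591, 0.2227]
ee_rot: [-1.189, -1.24, 1.24]
force: [0.6, 0.7, 0.2]
width: 0.999
```

Run:
```python
from h import *
st(); c=cap('wrist'); cv2.imwrite('pics/w1.png',c['im'])
```

```text
t 2.75 pos [ 0.4996 -0.1591  0.2227] F [0.6 0.7 0.2] T [ 0.02 -0.02 -0.  ] w 0.999
[[-0.041  0.    -0.999]
 [ 0.999  0.    -0.041]
 [ 0.    -1.    -0.   ]]
q [-0.086  0.231  0.324  1.931 -0.087  0.992  1.89 ]
```

View pics/w1.png

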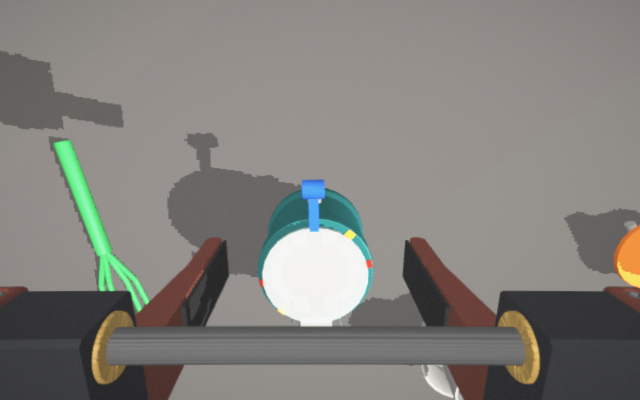

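The wrist view shows the knob bar at (313,188) with its neck running down to the white-looking clear cover centred near (316,274), and the hinge at (316,322). A yellow mark shows at (350,235) and red marks at (369,264) and (262,284).

Run:
```python
from h import *
c=cap('wrist'); hsv=cv2.cvtColor(c['im'],cv2.COLOR_BGR2HSV)
def cc(m,mn=15):
    k,l,S,C=cv2.connectedComponentsWithStats(m); return [(S[i].tolist(),C[i]) for i in range(1,k) if S[i][4]>mn]
b=cv2.inRange(hsv,(100,120,50),(128,255,255)); print('blue',cc(b))
ys,xs=np.nonzero(b); 
for y in range(ys.min(),ys.max()+1,4): print(y,xs[ys==y].min(),xs[ys==y].max(),end='; ')
bar=b.copy(); bar[199:]=0
(cx,cy),wh,an=cv2.minAreaRect(np.argwhere(bar)[:,::-1].astype(np.float32)); print('bar',cx,cy,wh,an)
print('knob',onz(c,(cx,cy),.105))
y=cv2.inRange(hsv,(20,100,100),(35,255,255)); 
P=[(S,p,onz(c,p,.1)) for S,p in cc(y,6)]; print('yel',P)
m=cv2.inRange(hsv,(0,0,190),(180,40,255)); cn=max(cv2.findContours(m,cv2.RETR_EXTERNAL,2)[0],key=cv2.contourArea)
# boundary points on cover: back-project to z=.107, keep above hinge rows
Q=np.array([onz(c,p[0],.107)[:2] for p in cn if p[0][1]<310])
A=np.c_[2*Q,np.ones(len(Q))]; s=np.linalg.lstsq(A,(Q**2).sum(1),rcond=None)[0]; print('cover',s[:2],'r',np.sqrt(s[2]+s[:2]@s[:2]))
```

```text
blue [([301, 180, 25, 51, 797], array([312.97239649, 200.36260979]))]
180 303 323; 184 302 324; 188 302 324; 192 301 324; 196 302 324; 200 308 317; 204 308 319; 208 308 319; 212 308 319; 216 308 319; 220 308 318; 224 308 319; 228 310 318; bar 313.0 189.0 (24.0, 18.0) 0.0
knob [ 0.49650017 -0.1615552   0.105     ]
yel [([345, 230, 10, 9, 60], array([349.68333333, 234.13333333]), array([ 0.53669263, -0.12832929,  0.1       ])), ([618, 263, 22, 24, 216], array([629.60185185, 276.88425926]), array([0.56608821, 0.1201685 , 0.1       ])), ([92, 311, 41, 73, 782], array([107.63938619, 346.5831202 ]), array([ 0.6601377 , -0.34895364,  0.1       ])), ([499, 311, 41, 73, 734], array([522.98910082, 345.58583106]), array([0.64228692, 0.04269503, 0.1       ])), ([528, 361, 3, 4, 7], array([529.        , 362.28571429]), array([0.6607399 , 0.05216239, 0.1       ])), ([531, 375, 5, 6, 13], array([533.84615385, 378.15384615]), array([0.67882047, 0.06057665, 0.1       ]))]
cover [ 0.57533345 -0.15675334] r 0.04562498792048102
```

Everything agrees: knob to cover centre is 78.9 mm (79 expected), the cover radius is right, and the yaw is about 3.5°. I'll descend and pinch the knob.

jog_arm(commands=[[50, [-2.3, 0, 3.2], -0.2], [50, [0, 35, 0], 0], [50, [0, 35, 0], 0], [50, [0, 30, 0], 0], [50, [0, 20, 0], 0], [50, [0, 10, 0], 0], [50, [0, 6.5, 0], 0], [50, [0, 0, 0], 0], [50, [0, 0, 0], 0]])

```text
time_s: 3.75
position: [0.4972, -0.1617, 0.087]
ee_rot: [-1.179, -1.258, 1.257]
force: [0.4, 0.2, -0.6]
width: 0.571
```

Run:
```python
from h import *
st(); c=cap('wrist'); hsv=cv2.cvtColor(c['im'],cv2.COLOR_BGR2HSV)
b=cv2.inRange(hsv,(100,120,50),(128,255,255)); ys,xs=np.nonzero(b)
for y in range(ys.min(),ys.max()+1,4): print(y,xs[ys==y].min(),xs[ys==y].max(),end='; ')
print('proj of expected bar centre',proj(c,(.4965,-.1616,.105)))
```

```text
t 3.75 pos [ 0.4972 -0.1617  0.087 ] F [ 0.4  0.2 -0.6] T [ 0.04 -0.    0.02] w 0.571
[[-0.066  0.001 -0.998]
 [ 0.998 -0.    -0.066]
 [-0.    -1.    -0.001]]
q [-0.028  0.418  0.277  2.051 -0.175  0.693  1.997]
255 298 334; 259 296 337; 263 296 337; 267 296 337; 271 296 338; 275 296 337; 279 296 338; 283 296 337; 287 296 337; 291 298 335; 295 307 325; 299 307 325; 303 307 325; 307 307 325; 311 307 326; 315 307 325; 319 307 325; 323 307 325; proj of expected bar centre [316.80939372 272.72963489]
```

jog_arm(commands=[[0, [0, 0, 0], 0], [0, [0, 0, 0], 0], [0, [0, 0, 0], 0], [0, [0, 0, 0], 0], [0, [0, 0, 0], 0], [0, [0, 0, 0], 0], [0, [0, 0, 0], 0]])

```text
time_s: 4.5
position: [0.4965, -0.1612, 0.0862]
ee_rot: [-1.177, -1.258, 1.257]
force: [-0.7, 0.9, 1.4]
width: 0.203
```

Run:
```python
from h import *
st()
# arc steps: rows of (along +mouth x, up) for equal angle steps, mm
th=np.array([0]+list(np.linspace(0,2.1,31)[1:]))
x=-.137*np.cos(th)*1e3; z=.137*np.sin(th)*1e3
print([(i,round(t,2),round(a,1),round(b,1)) for i,(t,a,b) in enumerate(zip(th[1:],np.diff(x),np.diff(z)),1)])
```

```text
t 4.5 pos [ 0.4965 -0.1612  0.0862] F [-0.7  0.9  1.4] T [ 0.32  0.13 -0.01] w 0.203
[[-0.066 -0.    -0.998]
 [ 0.998  0.    -0.066]
 [ 0.    -1.     0.   ]]
q [-0.028  0.419  0.276  2.052 -0.175  0.693  1.997]
[(1, np.float64(0.07), np.float64(0.3), np.float64(9.6)), (2, np.float64(0.14), np.float64(1.0), np.float64(9.5)), (3, np.float64(0.21), np.float64(1.7), np.float64(9.4)), (4, np.float64(0.28), np.float64(2.3), np.float64(9.3)), (5, np.float64(0.35), np.float64(3.0), np.float64(9.1)), (6, np.float64(0.42), np.float64(3.6), np.float64(8.9)), (7, np.float64(0.49), np.float64(4.2), np.float64(8.6)), (8, np.float64(0.56), np.float64(4.8), np.float64(8.3)), (9, np.float64(0.63), np.float64(5.4), np.float64(7.9)), (10, np.float64(0.7), np.float64(5.9), np.float64(7.5)), (11, np.float64(0.77), np.float64(6.4), np.float64(7.1)), (12, np.float64(0.84), np.float64(6.9), np.float64(6.6)), (13, np.float64(0.91), np.float64(7.4), np.float64(6.1)), (14, np.float64(0.98), np.float64(7.8), np.float64(5.6)), (15, np.float64(1.05), np.float64(8.1), np.float64(5.1)), (16, np.float64(1.12), np.float64(8.5), np.float64(4.5)), (17, np.float64(1.19), np.float64(8.8), np.float64(3.9)), (18, np.float64(1.26), np.float64(9.0), np.float64(3.2)), (19, np.float64(1.33), np.float64(9.2), np.float64(2.6)), (20, np.float64(1.4), np.float64(9.4), np.float64(2.0)), (21, np.float64(1.47), np.float64(9.5), np.float64(1.3)), (22, np.float64(1.54), np.float64(9.6), np.float64(0.6)), (23, np.float64(1.61), np.float64(9.6), np.float64(-0.0)), (24, np.float64(1.68), np.float64(9.6), np.float64(-0.7)), (25, np.float64(1.75), np.float64(9.5), np.float64(-1.4)), (26, np.float64(1.82), np.float64(9.4), np.float64(-2.0)), (27, np.float64(1.89), np.float64(9.2), np.float64(-2.7)), (28, np.float64(1.96), np.float64(9.0), np.float64(-3.3)), (29, np.float64(2.03), np.float64(8.7), np.float64(-3.9)), (30, np.float64(2.1), np.float64(8.4), np.float64(-4.5))]
```

jog_arm(commands=[[0, [0, -9.6, -0.3], 0], [0, [0, -9.5, -1.0], 0], [0, [0, -9.4, -1.7], 0], [0, [0, -9.3, -2.3], 0], [0, [0, -9.1, -3.0], 0], [0, [0, -8.9, -3.6], 0], [0, [0, -8.6, -4.2], 0], [0, [0, -8.3, -4.8], 0], [0, [0, -7.9, -5.4], 0], [0, [0, -7.5, -5.9], 0]])

```text
time_s: 5.5
position: [0.5287, -0.1592, 0.1747]
ee_rot: [-1.176, -1.257, 1.258]
force: [0.9, 1.6, -3.9]
width: 0.201
```

Run:
```python
from h import *
st(); c=cap('scene'); b=cv2.inRange(cv2.cvtColor(c['im'],cv2.COLOR_BGR2HSV),(100,120,50),(128,255,255)); print(np.argwhere(b).mean(0)[::-1],b.sum()//255)
d=np.array([.998,.061])
h=np.array([.5753,-.1568])+.058*d
for th in(0,.7): print(th,proj(c,[*(h-.137*np.cos(th)*d),.105+.137*np.sin(th)]))
```

```text
t 5.5 pos [ 0.5287 -0.1592  0.1747] F [ 0.9  1.6 -3.9] T [ 0.46 -0.03 -0.03] w 0.201
[[-0.066 -0.001 -0.998]
 [ 0.998  0.    -0.066]
 [ 0.    -1.     0.001]]
q [-0.071  0.337  0.31   1.917 -0.128  0.908  1.939]
[301.1875  135.46875] 32
0 [316.74895446 157.64609416]
0.7 [305.64264822 130.30612238]
```

jog_arm(commands=[[0, [0, -7.1, -6.4], 0], [0, [0, -6.6, -6.9], 0], [0, [0, -6.1, -7.4], 0], [0, [0, -5.6, -7.8], 0], [0, [0, -5.1, -8.1], 0], [0, [0, -4.5, -8.5], 0], [0, [0, -3.9, -8.8], 0], [0, [0, -3.2, -9.0], 0], [0, [0, -2.6, -9.2], 0], [0, [0, -2.0, -9.4], 0]])

```text
time_s: 6.55
position: [0.6109, -0.154, 0.2214]
ee_rot: [-1.178, -1.258, 1.257]
force: [-2.3, 1.2, -1.6]
width: 0.201
```

jog_arm(commands=[[0, [0, -1.3, -9.5], 0], [0, [0, -0.6, -9.6], 0], [0, [0, 0, -9.6], 0], [0, [0, 0.7, -9.6], 0], [0, [0, 1.4, -9.5], 0], [0, [0, 2.0, -9.4], 0], [0, [0, 1.3, -4.6], 0], [0, [0, 1.4, -4.6], 0], [0, [0, 1.6, -4.5], 0], [0, [0, 1.7, -4.5], 0]])

```text
time_s: 7.55
position: [0.6869, -0.1493, 0.2134]
ee_rot: [-1.18, -1.259, 1.257]
force: [0.6, 1.8, 5.8]
width: 0.202
```

Run:
```python
from h import *
s,M=st(); d=np.array([.998,.061]); h=np.array([.5753,-.1568])+.058*d
p=np.array(s['position']); u=(p[:2]-h)@d; v=p[2]+.019-.105; print('angle',np.arctan2(v,-u),'rad',np.hypot(u,v), 'lat',(p[:2]-h)@[-.061,.998])
c=cap('scene'); cv2.imwrite('pics/s2.png',cv2.resize(c['im'][80:220,230:390],None,fx=4,fy=4))
```

```text
t 7.55 pos [ 0.6869 -0.1493  0.2134] F [0.6 1.8 5.8] T [0.21 0.18 0.06] w 0.202
[[-0.066  0.003 -0.998]
 [ 0.998 -0.001 -0.066]
 [-0.001 -1.    -0.003]]
q [-0.077  0.543  0.302  1.507 -0.172  1.115  1.897]
angle 1.9709625409160882 rad 0.1383573922179015 lat 0.0007057401975605577
```

View pics/s2.png

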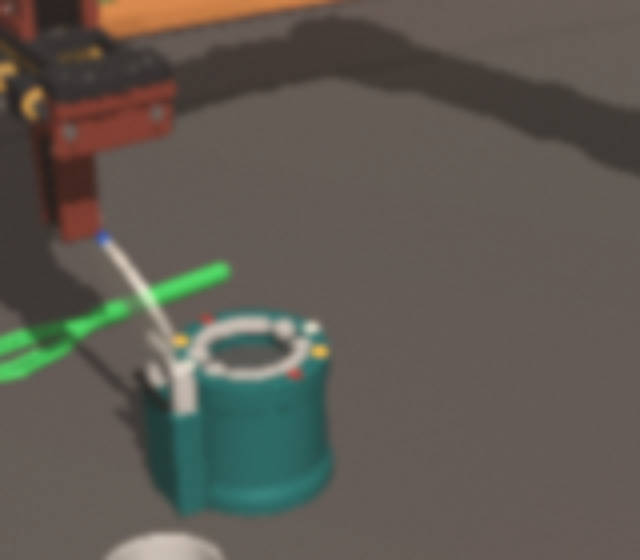

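The close view shows the cover swung past upright, with the blue knob at the fingertips (about (103,238) in the crop) and the collar clear. I'll creep down onto the stop.

jog_arm(commands=[[0, [0, 1.1, -2.5], 0], [0, [0, 1.1, -2.5], 0], [0, [0, 1.2, -2.5], 0], [0, [0, 1.2, -2.5], 0], [0, [0, 0.6, -1.2], 0], [0, [0, 0.6, -1.2], 0]])

```text
time_s: 8.2
position: [0.6995, -0.1485, 0.2077]
ee_rot: [-1.18, -1.26, 1.257]
force: [1.1, 1.4, 6.1]
width: 0.198
```

```bash
cat >> h.py <<'E'
def cov():
    s,M=st(); d=np.array([.998,.061]); h=np.array([.5753,-.1568])+.058*d
    p=np.array(s['position']); u=(p[:2]-h)@d; v=p[2]+.019-.105; print('angle',np.arctan2(v,-u),'rad',np.hypot(u,v))
E
python3 -c "
from h import *
cov()"
```

```text
t 8.2 pos [ 0.6995 -0.1485  0.2077] F [1.1 1.4 6.1] T [ 0.29  0.06 -0.08] w 0.198
[[-0.066  0.003 -0.998]
 [ 0.998 -0.001 -0.066]
 [-0.001 -1.    -0.003]]
q [-0.075  0.567  0.3    1.48  -0.178  1.117  1.895]
angle 2.0703504984973016 rad 0.13867974115642942
```

jog_arm(commands=[[0, [0, 0.6, -1.2], 0], [0, [0, 0.6, -1.2], 0], [0, [0, 0.6, -1.2], 0], [0, [0, 0, 0], 0]])

```text
time_s: 8.6
position: [0.703, -0.1482, 0.2058]
ee_rot: [-1.18, -1.26, 1.257]
force: [1.3, 1.0, 5.4]
width: 0.204
```

```bash
python3 -c "
from h import *
cov()"
```

```text
t 8.6 pos [ 0.703  -0.1482  0.2058] F [1.3 1.  5.4] T [ 0.22 -0.02 -0.05] w 0.204
[[-0.066  0.003 -0.998]
 [ 0.998 -0.001 -0.066]
 [-0.001 -1.    -0.003]]
q [-0.074  0.575  0.299  1.472 -0.179  1.118  1.895]
angle 2.099485758795339 rad 0.13873219169994266
```

jog_arm(commands=[[0, [0, 0.6, -1.0], 0], [0, [0, 0.6, -1.0], 0], [0, [0, 0, 0], 0]])

```text
time_s: 8.9
position: [0.705, -0.1482, 0.2047]
ee_rot: [-1.18, -1.26, 1.257]
force: [1.2, 1.0, 4.8]
width: 0.202
```

```bash
python3 -c "
from h import *
cov()"
```

```text
t 8.9 pos [ 0.705  -0.1482  0.2047] F [1.2 1.  4.8] T [ 0.23 -0.06  0.01] w 0.202
[[-0.066  0.003 -0.998]
 [ 0.998 -0.001 -0.066]
 [-0.001 -1.    -0.003]]
q [-0.074  0.579  0.299  1.468 -0.18   1.118  1.894]
angle 2.115983759664326 rad 0.13881550653596333
```

jog_arm(commands=[[0, [0, 0.6, -1.0], 0], [0, [0, 0.6, -1.0], 0], [0, [0, 0.6, -1.0], 0], [0, [0, 0, 0], 0]])

```text
time_s: 9.3
position: [0.708, -0.148, 0.2029]
ee_rot: [-1.181, -1.26, 1.257]
force: [0.8, 0.7, 5.2]
width: 0.2
```

```bash
python3 -c "
from h import *
cov()"
```

```text
t 9.3 pos [ 0.708  -0.148   0.2029] F [0.8 0.7 5.2] T [ 0.25 -0.07  0.02] w 0.2
[[-0.066  0.003 -0.998]
 [ 0.998 -0.001 -0.066]
 [-0.001 -1.    -0.003]]
q [-0.073  0.585  0.298  1.462 -0.181  1.118  1.894]
angle 2.141329298740687 rad 0.1389018806492664
```

Run:
```python
from h import *
a,b=cap('scene'),cap('side')
x=cv2.resize(a['im'][100:200,230:330],(400,400),interpolation=2); y=cv2.resize(b['im'][150:290,300:440],(400,400),interpolation=2)
d=np.array([.998,.061]); h=np.array([.5753,-.1568])+.058*d
for c,im,o,f in((a,x,(230,100),4),(b,y,(300,150),400/140)):
    for th,col in((2.1,(0,255,0)),(2.0,(255,0,255))):
        P=[(proj(c,[*(h-q*np.cos(th)*d),.105+q*np.sin(th)])-o)*f for q in(0,.137)]
        cv2.line(im,*[tuple(map(int,p)) for p in P],col,1)
cv2.imwrite('pics/s3.png',np.hstack([x,y]))
```

```text
(no output)
```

View pics/s3.png

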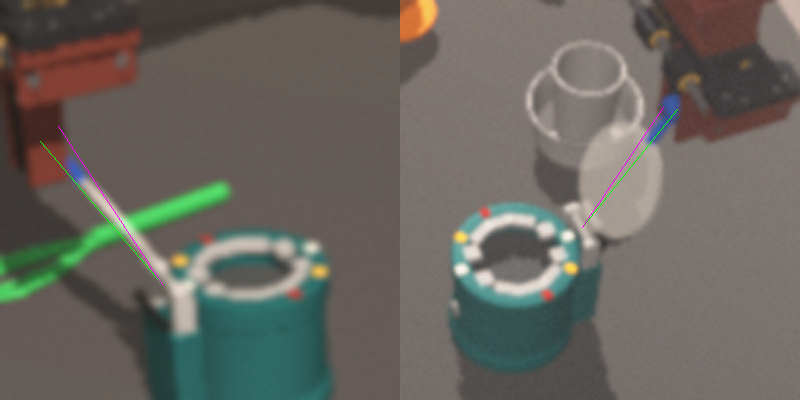

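jog_arm(commands=[[0, [0, 0.6, -1.0], 0], [0, [0, 0.6, -1.0], 0], [0, [0, 0, 0], 0]])

```text
time_s: 9.7
position: [0.7085, -0.148, 0.2025]
ee_rot: [-1.178, -1.258, 1.257]
force: [-5.7, 2.9, 12.5]
width: 0.201
```

```bash
python3 -c "
from h import *
cov()"
```

```text
t 9.7 pos [ 0.7085 -0.148   0.2025] F [-5.7  2.9 12.5] T [ 0.47  1.37 -0.01] w 0.201
[[-0.065  0.001 -0.998]
 [ 0.998 -0.    -0.065]
 [-0.    -1.    -0.001]]
q [-0.073  0.588  0.299  1.458 -0.182  1.122  1.894]
angle 2.145706108276341 rad 0.13887208075793467
```

The forces rose and the motion halted, so the cover is on its stop. I'll relax slightly, release and rise.

jog_arm(commands=[[0, [0, -0.6, 1.0], 0], [0, [0, 0, 0], 0], [30, [0, 0, 0], 0], [30, [0, 0, 0], 0], [60, [0, 0, 0], 0], [60, [0, 0, 0], 0], [60, [0, 0, 0], 0], [60, [0, -10, 0], 0], [60, [0, -20, 0], 0], [60, [0, -20, 0], 0]])

```text
time_s: 10.7
position: [0.7071, -0.1477, 0.2526]
ee_rot: [-1.177, -1.257, 1.258]
force: [0.3, -0.8, 0.8]
width: 0.684
```

Run:
```python
from h import *
s,M=st()
a,b=cap('scene'),cap('side'); out=[]
for c in(a,b):
    m=cv2.inRange(cv2.cvtColor(c['im'],cv2.COLOR_BGR2HSV),(100,120,50),(128,255,255)); k,l,S,C=cv2.connectedComponentsWithStats(m); print(S[1:],C[1:])
x=cv2.resize(a['im'][90:200,230:340],(400,400),interpolation=2); y=cv2.resize(b['im'][150:290,300:440],(400,400),interpolation=2)
cv2.imwrite('pics/s4.png',np.hstack([x,y]))
# lid yaw from both views: white pointers on the disc (z~.025)
for n,c,g in(('scene',a,(367,278)),('side',b,(299,153))):
    h=cv2.cvtColor(c['im'],cv2.COLOR_BGR2HSV); m=cv2.inRange(h,(5,140,90),(18,255,255)); k,l,S,C=cv2.connectedComponentsWithStats(m)
    i=min(range(1,k),key=lambda i:np.hypot(*(C[i]-g))); print(n,S[i],C[i])
    x0,y0,w,hh=S[i][:4]; sub=cv2.inRange(h,(0,0,150),(180,90,255)); mm=np.zeros_like(sub); mm[y0-5:y0+hh+8,x0-5:x0+w+5]=sub[y0-5:y0+hh+8,x0-5:x0+w+5]
    k,l,S,C=cv2.connectedComponentsWithStats(mm); print([(S[j][4],C[j].round(1),onz(c,C[j],.025).round(4)) for j in range(1,k) if S[j][4]>4])
```

```text
t 10.7 pos [ 0.7071 -0.1477  0.2526] F [ 0.3 -0.8  0.8] T [ 0.02  0.02 -0.01] w 0.684
[[-0.066 -0.    -0.998]
 [ 0.998 -0.    -0.066]
 [-0.    -1.     0.   ]]
q [-0.079  0.549  0.31   1.407 -0.17   1.212  1.885]
[[238 131  13  14  68]] [[243.10294118 136.38235294]]
[[387 184  13  15  74]] [[393.78378378 190.28378378]]
scene [ 347  257   40   40 1062] [367.0480226  278.43502825]
[(np.int32(12), array([360.1, 290.3]), array([0.6029, 0.2337, 0.025 ])), (np.int32(17), array([360.2, 296.4]), array([0.6112, 0.2471, 0.025 ]))]
side [285 138  28  27 388] [299.27061856 153.30412371]
[]
```

jog_arm(commands=[[60, [0, -10, 12], 0], [60, [40.9, 0, 12], 0], [60, [40.9, 0, 12], 0], [60, [40.9, 5, 12], 0], [60, [40.9, 5, 12], 0], [60, [40.9, 10, 12], 0], [60, [40.9, 10, 12], 0], [60, [40.9, 10, 12], 0], [60, [40.9, 10, 12], 0], [60, [40.9, 10, 0], 0]])

```text
time_s: 11.8
position: [0.5724, 0.2133, 0.2009]
ee_rot: [-1.176, -1.256, 1.259]
force: [0.2, -0.2, -0.0]
width: 0.684
```

jog_arm(commands=[[60, [0, 0, 0], -1.15], [60, [0, 0, 0], -1.15], [60, [0, 0, 0], -1.15], [60, [0, 0, 0], -1.15], [60, [0, 0, 0], -1.15], [60, [0, 0, 0], 0], [60, [0, 0, 0], 0]])

```text
time_s: 12.5
position: [0.5746, 0.2121, 0.2013]
ee_rot: [-0.817, -1.679, 1.68]
force: [0.0, -0.3, -0.4]
width: 0.682
```

Run:
```python
from h import *
st(); c=cap('wrist'); cv2.imwrite('pics/w2.png',c['im']); hsv=cv2.cvtColor(c['im'],cv2.COLOR_BGR2HSV)
m=cv2.inRange(hsv,(5,140,90),(18,255,255)); k,l,S,C=cv2.connectedComponentsWithStats(m)
print([(S[i].tolist(),C[i].round(1)) for i in range(1,k) if S[i][4]>50])
a,b=cap('scene'),cap('side'); print('knob now',tri(a,(243.1,136.4),b,(393.8,190.3)))
```

```text
t 12.5 pos [0.5746 0.2121 0.2013] F [ 0.  -0.3 -0.4] T [ 0.07 -0.   -0.01] w 0.682
[[-0.617 -0.001 -0.787]
 [ 0.787 -0.    -0.617]
 [ 0.    -1.     0.001]]
q [-0.516  0.395  0.079  1.738 -0.036  1.011  1.812]
[([276, 140, 52, 82, 1802], array([299.8, 170.9])), ([322, 140, 36, 49, 76], array([345.6, 160.3])), ([240, 301, 69, 26, 1109], array([270. , 315.2]))]
knob now (array([ 0.6951622 , -0.14916973,  0.2189752 ]), np.float64(6.112579731171163e-05))
```

View pics/w2.png

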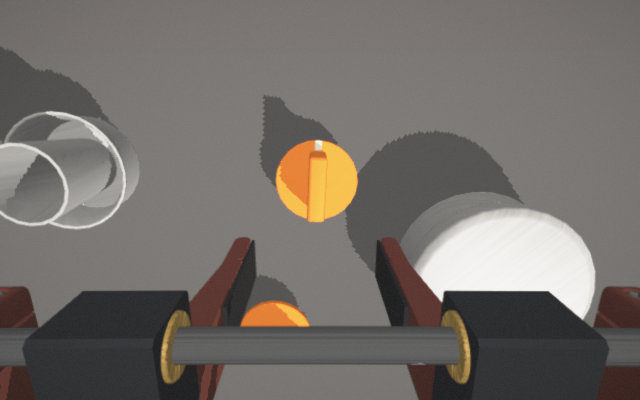

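The wrist view shows the target lid with its disc centred at about (317,181), its fin along the image's vertical at x≈317 and a pointer at (318,145). The dabba is to the right and the tumbler set to the left. Now the exact centre, yaw and clearances.

Run:
```python
from h import *
c=cap('wrist'); hsv=cv2.cvtColor(c['im'],cv2.COLOR_BGR2HSV)
m=cv2.inRange(hsv,(5,120,90),(28,255,255)); m[:130]=0; m[235:]=0; m[:,:265]=0; m[:,370:]=0
ws=cv2.inRange(hsv,(0,0,170),(180,110,255)); 
cn=max(cv2.findContours(m,cv2.RETR_EXTERNAL,2)[0],key=cv2.contourArea); cn=cv2.convexHull(cn)[:,0]
Q=np.array([onz(c,p.astype(float),.022)[:2] for p in cn if p[1]<212 and p[1]>143])
A=np.c_[2*Q,np.ones(len(Q))]; s=np.linalg.lstsq(A,(Q**2).sum(1),rcond=None)[0]; print('disc',s[:2],'r',np.sqrt(s[2]+s[:2]@s[:2]))
g=cv2.cvtColor(c['im'],cv2.COLOR_BGR2GRAY).astype(int)
for y in range(150,226,8): print(y,g[y,304:334].tolist())
w=ws.copy();w[:138]=0;w[152:]=0;w[:,:305]=0;w[:,330:]=0; p=np.argwhere(w).mean(0)[::-1]; print('pointer',p,onz(c,p,.025))
```

```text
disc [0.57772996 0.21481355] r 0.04038050869267403
150 [153, 153, 153, 152, 153, 152, 151, 149, 139, 139, 139, 144, 149, 150, 154, 153, 152, 149, 154, 170, 192, 195, 196, 196, 197, 196, 197, 197, 197, 197]
158 [152, 153, 154, 151, 145, 131, 152, 169, 176, 174, 176, 174, 175, 174, 174, 174, 174, 175, 173, 174, 176, 173, 175, 184, 196, 195, 197, 196, 197, 196]
166 [153, 151, 151, 152, 146, 142, 165, 182, 192, 193, 191, 193, 194, 196, 195, 196, 195, 195, 197, 199, 198, 196, 190, 189, 196, 196, 196, 197, 197, 196]
174 [152, 152, 153, 146, 136, 150, 169, 184, 192, 195, 194, 193, 196, 197, 196, 197, 197, 198, 199, 200, 198, 194, 184, 195, 197, 197, 198, 195, 197, 196]
182 [150, 151, 150, 147, 136, 157, 175, 189, 194, 194, 195, 195, 195, 197, 198, 197, 197, 198, 199, 199, 199, 193, 187, 196, 195, 196, 195, 195, 196, 196]
190 [152, 152, 151, 146, 139, 163, 182, 193, 194, 195, 195, 195, 196, 197, 197, 198, 200, 200, 201, 201, 193, 183, 195, 196, 197, 197, 197, 196, 198, 197]
198 [153, 153, 148, 139, 148, 170, 185, 193, 194, 194, 196, 196, 197, 198, 199, 200, 200, 202, 200, 199, 193, 185, 195, 196, 195, 196, 197, 197, 197, 197]
206 [196, 195, 185, 148, 158, 175, 191, 193, 195, 197, 196, 197, 199, 199, 200, 200, 202, 203, 202, 197, 191, 195, 197, 197, 195, 196, 197, 196, 197, 196]
214 [196, 195, 184, 144, 163, 182, 194, 195, 195, 197, 198, 199, 201, 202, 202, 203, 203, 203, 200, 194, 182, 195, 197, 196, 197, 196, 197, 197, 194, 194]
222 [126, 125, 124, 125, 125, 125, 125, 125, 126, 125, 123, 123, 125, 126, 127, 129, 127, 125, 124, 126, 125, 124, 124, 125, 125, 124, 124, 125, 125, 125]
pointer [317.95945946 143.93243243] [0.54860097 0.19390544 0.025     ]
```

Run:
```python
from h import *
c=cap('wrist'); s=c['s']; M=Ro.from_rotvec(s['ee_rot']).as_matrix()
a,b=onz(c,(318.0,166),.06),onz(c,(315.8,214),.06)
print(a,b,'fin yaw',np.degrees(np.arctan2(*(b-a)[1::-1])))
e1,e2=onz(c,(317.5,152),.06),onz(c,(315.7,220),.06); print('fin ends mid',(e1+e2)/2,np.linalg.norm(e1-e2))
print('width',np.linalg.norm(onz(c,(308.5,190),.06)-onz(c,(325.5,190),.06)))
C=np.array([.5777,.2148,s['position'][2]]); print('tool-frame shift to centre',(M.T@(C-s['position']))*1e3)
# dabba near rim edge (z=.072) in tool frame relative to lid
for p in((400,250),(413,270),(418,225)): print(p,(M.T@(onz(c,p,.072)-C)*1e3).round(0),(M.T@(onz(c,p,.0)-C)*1e3).round(0))
```

```text
[0.55997949 0.20265139 0.06      ] [0.59568992 0.22838359 0.06      ] fin yaw 35.77574740493217
fin ends mid [0.57548075 0.21331673 0.06      ] 0.06191908585608175
width 0.015030060700687907
tool-frame shift to centre [ 1.48526205e-01 -8.21817555e-04 -3.49442076e+00]
(400, 250) [ 75. 129. -52.] [ 93. 201. -86.]
(413, 270) [ 88. 129. -72.] [ 110.  201. -110.]
(418, 225) [ 89. 129. -28.] [111. 201. -56.]
```

jog_arm(commands=[[50, [0, 0, 0], 0.39], [50, [0.4, 35, -3.0], 0], [50, [0, 35, 0], 0], [50, [0, 35, 0], 0], [50, [0, 30, 0], 0], [50, [0, 20, 0], 0], [50, [0, 12, 0], 0], [50, [0, 5, 0], 0], [50, [0, 0, 0], 0], [50, [0, 0, 0], 0]])

```text
time_s: 13.75
position: [0.5782, 0.215, 0.0306]
ee_rot: [-0.846, -1.656, 1.653]
force: [0.5, 0.1, 0.3]
width: 0.568
```

Run:
```python
from h import *
st(); c=cap('wrist'); cv2.imwrite('pics/w3.png',c['im'])
print([proj(c,(.5768+u*.8116,.2142+u*.5842,.06)) for u in(-.03,.03)],proj(c,(.5768,.2142,.048)))
```

```text
t 13.75 pos [0.5782 0.215  0.0306] F [0.5 0.1 0.3] T [0.04 0.03 0.01] w 0.568
[[-0.587  0.002 -0.81 ]
 [ 0.81   0.001 -0.587]
 [-0.    -1.    -0.002]]
q [-0.504  0.614  0.064  1.84  -0.058  0.687  1.79 ]
[array([317.86321136, 217.34501521]), array([317.07437621, 344.84768445])] [317.30291796 270.87589214]
```

View pics/w3.png

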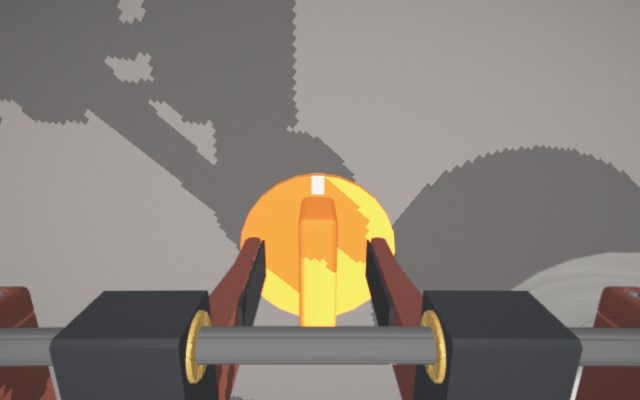

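The fin sits midway between the fingers, and its top end is at (318,218) as predicted. I'll close on it and lift.

jog_arm(commands=[[0, [0, 1, 0], 0], [0, [0, 0, 0], 0], [0, [0, 0, 0], 0], [0, [0, 0, 0], 0], [0, [0, 0, 0], 0], [0, [0, 0, 0], 0], [0, [0, 0, 0], 0], [0, [0, 0, 0], 0]])

```text
time_s: 14.6
position: [0.5774, 0.2148, 0.0286]
ee_rot: [-0.844, -1.654, 1.654]
force: [-0.7, 0.5, 1.9]
width: 0.177
```

Run:
```python
from h import *
st(); c=cap('wrist'); print(proj(c,(.5768-.03*.8116,.2142-.03*.5842,.06)))
```

```text
t 14.6 pos [0.5774 0.2148 0.0286] F [-0.7  0.5  1.9] T [0.07 0.16 0.06] w 0.177
[[-0.587 -0.    -0.81 ]
 [ 0.81   0.    -0.587]
 [ 0.    -1.    -0.   ]]
q [-0.504  0.617  0.063  1.842 -0.058  0.685  1.79 ]
[317.25995427 220.92598676]
```

jog_arm(commands=[[0, [0, -5, 0], 0], [0, [0, -15, 0], 0], [0, [0, -30, 0], 0], [0, [0, -40, 0], 0], [0, [0, -40, 0], 0], [0, [0, -40, 0], 0], [0, [0, -10, 0], 0], [0, [0, 0, 0], 0], [0, [0, 0, 0], 0]])

```text
time_s: 15.55
position: [0.5766, 0.2144, 0.2076]
ee_rot: [-0.843, -1.653, 1.655]
force: [-1.0, 0.6, -1.6]
width: 0.178
```

Run:
```python
from h import *
s,M=st(); c=cap('wrist'); hsv=cv2.cvtColor(c['im'],cv2.COLOR_BGR2HSV)
w=cv2.inRange(hsv,(0,0,200),(180,90,255)); w[:150]=0;w[240:]=0;w[:,:290]=0;w[:,345:]=0
p=np.argwhere(w); print('ptr',p.mean(0)[::-1],len(p))
# expected ptr px if grasp centred: pointer ~36mm along tool z, 24mm below grasp
P=np.array(s['position']); 
for r_ in(.035,.038,.04): print(r_,proj(c,P+M@[0,-.019+.024,r_]))
m=cv2.inRange(hsv,(5,120,90),(28,255,255)); cn=max(cv2.findContours(m[:300],cv2.RETR_EXTERNAL,2)[0],key=cv2.contourArea); cn=cv2.convexHull(cn)[:,0]
z=P[2]+.019-.026
Q=np.array([onz(c,p.astype(float),z)[:2] for p in cn if p[1]<300]); A=np.c_[2*Q,np.ones(len(Q))]; q=np.linalg.lstsq(A,(Q**2).sum(1),rcond=None)[0]
print('disc r',np.sqrt(q[2]+q[:2]@q[:2]),'offset tool',M.T@np.array([*(q[:2]-P[:2]),0])*1e3)
```

```text
t 15.55 pos [0.5766 0.2144 0.2076] F [-1.   0.6 -1.6] T [ 0.04 -0.03  0.03] w 0.178
[[-0.587 -0.001 -0.81 ]
 [ 0.81  -0.001 -0.587]
 [ 0.    -1.     0.002]]
q [-0.525  0.394  0.089  1.725 -0.04   1.027  1.776]
ptr [315.72928177 185.83425414] 181
0.035 [316.90281642 186.96195625]
0.038 [316.91637286 180.95948529]
0.04 [316.92549679 176.92395268]
disc r 0.039803059286321066 offset tool [-0.67944659  0.0008173   0.67540562]
```

The lid is held and centred (offset 0.7 mm, width 15.7 mm). I'll turn it to the mouth's heading and pause beside the mouth to re-measure it from close by.

jog_arm(commands=[[0, [0, 0, 0], 1.08], [0, [0, 0, 0], 1.08], [0, [0, 0, 0], 1.08], [0, [0, 0, 0], 1.08], [0, [0, 0, 0], 1.08]])

```text
time_s: 16.1
position: [0.5763, 0.2142, 0.2062]
ee_rot: [-1.18, -1.247, 1.254]
force: [-0.6, 0.5, -0.9]
width: 0.181
```

jog_arm(commands=[[0, [-25, 0, -0.5], 0], [0, [-42, 0, -0.5], 0], [0, [-42, 0, -0.5], 0], [0, [-42, 0, -0.5], 0], [0, [-42, 0, -0.5], 0], [0, [-40, 0, -0.5], 0], [0, [-20, 0, 0], 0], [0, [0, 0, 0], 0], [0, [0, 0, 0], 0]])

```text
time_s: 17.0
position: [0.5951, -0.037, 0.207]
ee_rot: [-1.177, -1.252, 1.255]
force: [-0.7, -0.4, -1.3]
width: 0.185
```

Run:
```python
from h import *
s,M=st(); c=cap('wrist'); cv2.imwrite('pics/w4.png',c['im'])
print('mouth px',proj(c,(.5753,-.1568,.099)))
```

```text
t 17.0 pos [ 0.5951 -0.037   0.207 ] F [-0.7 -0.4 -1.3] T [ 0.06 -0.04  0.  ] w 0.185
[[-0.061 -0.003 -0.998]
 [ 0.998  0.    -0.061]
 [ 0.001 -1.     0.003]]
q [-0.263  0.371  0.285  1.78  -0.121  1.01   1.7  ]
mouth px [161.51434854 162.35224501]
```

View pics/w4.png

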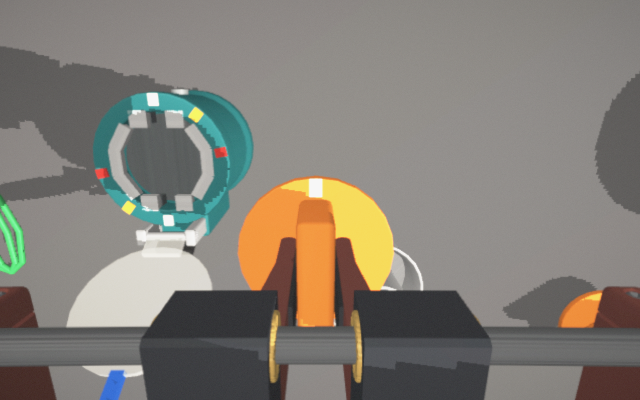

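The view shows the open mouth centred near (161,160), with white insert marks at (152,99) and (168,220), yellow at (196,115) and (128,208), and red at (220,153) and (101,173). The cover lies open at (150,310). I'll fit the mouth's centre and yaw from the marks.

Run:
```python
from h import *
c=cap('wrist'); hsv=cv2.cvtColor(c['im'],cv2.COLOR_BGR2HSV); yy,xx=np.mgrid[:400,:640]
def cen(g,lo,hi,R=9):
    m=cv2.inRange(hsv,lo,hi)*((xx-g[0])**2+(yy-g[1])**2<R*R); p=np.argwhere(m); return p.mean(0)[::-1],len(p)
W=((0,0,170),(180,70,255));Y=((20,110,110),(35,255,255));R_=((0,130,90),(8,255,255)); R2=((165,130,90),(180,255,255))
g=[((152,99),W,0),((196,115),Y,40),((220,153),R_,80),((168,220),W,180),((128,208),Y,220),((101,173),R_,260)]
P=[]
for p,(lo,hi),a in g:
    q,n=cen(p,lo,hi); X=onz(c,q,.0995); P.append(X[:2]); print(a,q.round(1),n,X.round(4))
P=np.array(P)
for i in range(3):
    d=P[i]-P[i+3]; print('pair',(P[i]+P[i+3])/2,np.linalg.norm(d),'yaw',(np.degrees(np.arctan2(d[1],d[0]))+[0,40,80][i]-180)%360)
```

```text
0 [151.1  98.1] 149 [ 0.5287 -0.1601  0.0995]
40 [194.2 113.9] 125 [ 0.5379 -0.1294  0.0995]
80 [218.8 151.3] 98 [ 0.5644 -0.1119  0.0995]
180 [166.6 219.4] 124 [ 0.6221 -0.1543  0.0995]
220 [126.7 206.3] 109 [ 0.613  -0.185   0.0995]
260 [ 99.8 172.2] 101 [ 0.5866 -0.203   0.0995]
pair [ 0.57544191 -0.15719773] 0.09357594563807595 yaw 3.5617193856836025
pair [ 0.57544008 -0.15722306] 0.09344875916615092 yaw 3.529663060780223
pair [ 0.57550089 -0.15741818] 0.09372878106070857 yaw 3.6717050482461104
```

jog_arm(commands=[[0, [-25, 0, 6.6], 0], [0, [-35, 0, 6.6], 0], [0, [-35, 0, 6.6], 0], [0, [-23.3, 0, 6.6], 0], [0, [0, 25, 0], 0], [0, [0, 25, 0], 0], [0, [0, 15, 0], 0], [0, [0, 5, 0], 0], [0, [0, 0, 0], 0], [0, [0, 0, 0], 0]])

```text
time_s: 18.1
position: [0.5777, -0.1571, 0.1394]
ee_rot: [-1.18, -1.256, 1.254]
force: [0.0, 0.1, -0.4]
width: 0.181
```

```bash
python3 -c "
from h import *
st()"
```

```text
t 18.1 pos [ 0.5777 -0.1571  0.1394] F [ 0.   0.1 -0.4] T [ 0.01  0.   -0.02] w 0.181
[[-0.062  0.001 -0.998]
 [ 0.998 -0.    -0.062]
 [-0.    -1.    -0.001]]
q [-0.069  0.454  0.302  1.839 -0.171  0.873  1.948]
```

jog_arm(commands=[[0, [0, 0, 0], 0], [0, [0, 0, 0], 0], [0, [0, 0, 0], 0], [0, [0, 0, 0], 0]])

```text
time_s: 18.5
position: [0.577, -0.1573, 0.1388]
ee_rot: [-1.18, -1.255, 1.254]
force: [0.3, -1.0, -2.6]
width: 0.18
```

Run:
```python
from h import *
s,M=st(); c=cap('wrist'); hsv=cv2.cvtColor(c['im'],cv2.COLOR_BGR2HSV); yy,xx=np.mgrid[:400,:640]
for n,X in(('white',(.5755-.0467*.998,-.1572-.0467*.062,.0995)),): 
    g=proj(c,X); m=cv2.inRange(hsv,(0,0,170),(180,70,255)); k,l,S,C=cv2.connectedComponentsWithStats(m[:300]); print(n,g,[(S[i][4],C[i].round(1)) for i in range(1,k) if S[i][4]>30 and abs(C[i][0]-320)<60])
m=cv2.inRange(hsv,(20,110,110),(33,255,255)); k,l,S,C=cv2.connectedComponentsWithStats(m[:300]); print([(S[i][4],C[i].round(1)) for i in range(1,k) if S[i][4]>40])
```

```text
t 18.5 pos [ 0.577  -0.1573  0.1388] F [ 0.3 -1.  -2.6] T [ 0.05 -0.09 -0.04] w 0.18
[[-0.061  0.    -0.998]
 [ 0.998  0.    -0.061]
 [-0.    -1.    -0.   ]]
q [-0.068  0.454  0.302  1.84  -0.171  0.873  1.948]
white [316.72220094 148.22706438] [(np.int32(89), array([319.3, 129.4])), (np.int32(234), array([317.5, 148. ])), (np.int32(359), array([294. , 170.3])), (np.int32(735), array([352.5, 179.1])), (np.int32(139), array([269.2, 186.1])), (np.int32(260), array([315.5, 187. ]))]
[(np.int32(181), array([369.4, 167. ])), (np.int32(267), array([298.4, 186.1])), (np.int32(4201), array([361.8, 229.9]))]
```

jog_arm(commands=[[0, [0, 4, 0.6], 0], [0, [0, 4, 0], 0], [0, [0, 3, 0], 0], [0, [0, 3, 0], 0], [0, [0, 2, 0], 0], [0, [0, 0, 0], 0]])

```text
time_s: 19.15
position: [0.5758, -0.1574, 0.1222]
ee_rot: [-1.178, -1.253, 1.255]
force: [-1.4, -0.1, -1.6]
width: 0.181
```

```bash
python3 -c "
from h import *
st()"
```

```text
t 19.15 pos [ 0.5758 -0.1574  0.1222] F [-1.4 -0.1 -1.6] T [0.11 0.33 0.01] w 0.181
[[-0.061 -0.001 -0.998]
 [ 0.998  0.    -0.061]
 [ 0.    -1.     0.001]]
q [-0.062  0.474  0.296  1.853 -0.179  0.841  1.955]
```

jog_arm(commands=[[0, [0, 3, 0], 0], [0, [0, 3, 0], 0], [0, [0, 2.5, 0], 0], [0, [0, 2, 0], 0], [0, [0, 0, 0], 0]])

```text
time_s: 19.65
position: [0.575, -0.1572, 0.1111]
ee_rot: [-1.177, -1.253, 1.255]
force: [-4.1, 0.4, -2.3]
width: 0.176
```

```bash
python3 -c "
from h import *
st()"
```

```text
t 19.65 pos [ 0.575  -0.1572  0.1111] F [-4.1  0.4 -2.3] T [ 0.1   1.1  -0.03] w 0.176
[[-0.061 -0.003 -0.998]
 [ 0.998  0.    -0.061]
 [ 0.001 -1.     0.003]]
q [-0.059  0.489  0.291  1.861 -0.185  0.821  1.959]
```

jog_arm(commands=[[0, [0, 0, 1.0], 0], [0, [0, 1, 0], 0], [0, [0, 1, 0], 0], [0, [0, 0, 0], 0], [0, [0, 0, 0], 0]])

```text
time_s: 20.15
position: [0.575, -0.1573, 0.11]
ee_rot: [-1.179, -1.254, 1.254]
force: [-4.9, 1.1, 0.5]
width: 0.186
```

```bash
python3 -c "
from h import *
st()"
```

```text
t 20.15 pos [ 0.575  -0.1573  0.11  ] F [-4.9  1.1  0.5] T [ 0.2   1.24 -0.02] w 0.186
[[-0.062 -0.001 -0.998]
 [ 0.998  0.    -0.062]
 [ 0.    -1.     0.001]]
q [-0.058  0.489  0.29   1.863 -0.186  0.816  1.96 ]
```

jog_arm(commands=[[0, [0, 1, 0.5], 0], [0, [0, 1, 0], 0], [0, [0, 0, 0], 0]])

```text
time_s: 20.45
position: [0.575, -0.1573, 0.1096]
ee_rot: [-1.179, -1.255, 1.254]
force: [-9.5, 2.2, 12.6]
width: 0.18
```

Run:
```python
from h import *
st(); c=cap('scene'); x=cv2.resize(c['im'][110:230,230:350],(580,580),interpolation=2); cv2.imwrite('pics/s5.png',x)
```

```text
t 20.45 pos [ 0.575  -0.1573  0.1096] F [-9.5  2.2 12.6] T [0.45 1.99 0.02] w 0.18
[[-0.062  0.001 -0.998]
 [ 0.998  0.001 -0.062]
 [ 0.001 -1.    -0.001]]
q [-0.057  0.489  0.29   1.864 -0.187  0.814  1.961]
```

View pics/s5.png

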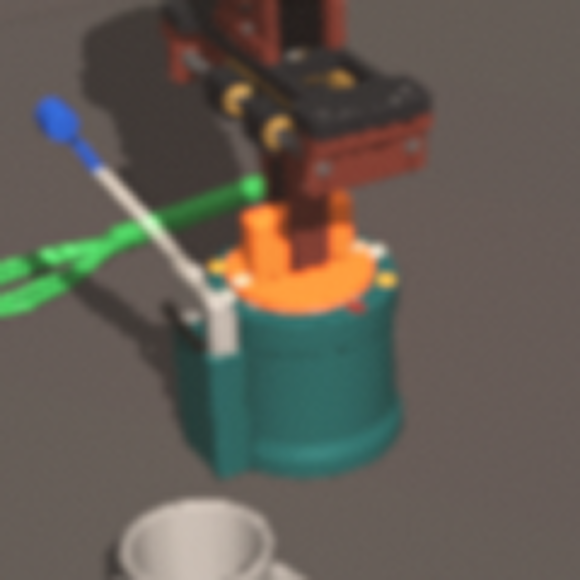

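The crop shows the lid's disc down on the rim, the cover leaning back on its own and the pointers at the white marks. I'll ease the press a little before turning.

jog_arm(commands=[[0, [0, -1.0, 1.0], 0], [0, [0, 0, 0], 0], [0, [0, 0, 0], 0]])

```text
time_s: 20.8
position: [0.5748, -0.1574, 0.1096]
ee_rot: [-1.181, -1.256, 1.254]
force: [-3.1, 1.0, 4.4]
width: 0.181
```

```bash
python3 -c "
from h import *
st()"
```

```text
t 20.8 pos [ 0.5748 -0.1574  0.1096] F [-3.1  1.   4.4] T [ 0.32  0.56 -0.  ] w 0.181
[[-0.062  0.002 -0.998]
 [ 0.998 -0.    -0.062]
 [-0.    -1.    -0.002]]
q [-0.058  0.488  0.29   1.866 -0.186  0.812  1.961]
```

jog_arm(commands=[[0, [0, 0, 0], 0.8], [0, [0, 0, 0], 0.8], [0, [0, 0, 0], 0.8], [0, [0, 0, 0], 0.8], [0, [0, 0, 0], 0.8], [0, [0, 0, 0], 0.8], [0, [0, 0, 0], 0.7], [0, [0, 0, 0], 0], [0, [0, 0, 0], 0]])

```text
time_s: 21.7
position: [0.5748, -0.1566, 0.1096]
ee_rot: [-1.409, -0.825, 0.822]
force: [-2.4, 3.0, 5.8]
width: 0.18
```

```bash
cat > ang.py <<'E'
from h import *
s,M=st(); print('tool turned', 93.55-np.degrees(np.arctan2(M[1,0],M[0,0])))
E
python3 ang.py
```

```text
t 21.7 pos [ 0.5748 -0.1566  0.1096] F [-2.4  3.   5.8] T [ 0.61  0.71 -0.06] w 0.18
[[ 0.491  0.001 -0.871]
 [ 0.871  0.001  0.491]
 [ 0.001 -1.    -0.001]]
q [-0.166  0.508  0.436  1.873 -0.286  0.821  1.475]
tool turned 32.97131553284039
```

jog_arm(commands=[[0, [0, 0, 0], 0.5], [0, [0, 0, 0], 0.5], [0, [0, 0, 0], 0.5], [0, [0, 0, 0], 0], [0, [0, 0, 0], 0]])

```text
time_s: 22.2
position: [0.5748, -0.1567, 0.1096]
ee_rot: [-1.454, -0.704, 0.701]
force: [-3.2, 2.8, 5.5]
width: 0.185
```

```bash
python3 ang.py
python3 - <<'E'
from h import *
c=cap('wrist'); cv2.imwrite('pics/w5.png',c['im'][80:330,140:500]); hsv=cv2.cvtColor(c['im'],cv2.COLOR_BGR2HSV)
for n,lo,hi,z in(('white',(0,0,170),(180,70,255),.105),('yel',(20,120,110),(33,255,255),.0995)):
    m=cv2.inRange(hsv,lo,hi); k,l,S,C=cv2.connectedComponentsWithStats(m[:300])
    for i in range(1,k):
        if 40<S[i][4]<900:
            X=onz(c,C[i],z)[:2]-[.5755,-.1572]; r_=np.hypot(*X)
            if r_<.06: print(n,S[i][4],C[i].round(0),'r',r_.round(4),'cw deg from front',round((183.55-np.degrees(np.arctan2(X[1],X[0])))%360,1))
E
```

```text
t 22.2 pos [ 0.5748 -0.1567  0.1096] F [-3.2  2.8  5.5] T [0.55 0.71 0.  ] w 0.185
[[ 0.621  0.001 -0.783]
 [ 0.783  0.001  0.621]
 [ 0.001 -1.    -0.001]]
q [-0.195  0.515  0.477  1.875 -0.314  0.825  1.344]
tool turned 41.96798775802258
white 119 [262. 156.] r 0.0561 cw deg from front 15.4
white 286 [253. 185.] r 0.0473 cw deg from front 2.2
white 71 [290. 177.] r 0.0418 cw deg from front 25.0
white 246 [315. 187.] r 0.0352 cw deg from front 41.6
white 98 [410. 283.] r 0.0527 cw deg from front 150.9
yel 231 [312. 161.] r 0.0469 cw deg from front 40.0
```

View pics/w5.png

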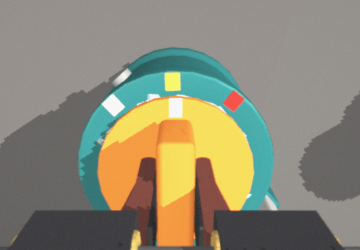

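The white pointer at crop (176,107) stands by the yellow mark at (173,80): pointer 41.6°, mark 40.0°. The ring lags by up to 4°, so I'll make one small nudge of 1.2°, then check that everything holds before handing in.

jog_arm(commands=[[0, [0, 0, 0], 0.2], [0, [0, 0, 0], 0], [0, [0, 0, 0], 0], [0, [0, 0, 0], 0], [0, [0, 0, 0], 0], [0, [0, 0, 0], 0]])

```text
time_s: 22.85
position: [0.5749, -0.1566, 0.1096]
ee_rot: [-1.459, -0.688, 0.686]
force: [-2.0, 3.6, 6.1]
width: 0.179
```

```bash
python3 ang.py
python3 - <<'E'
from h import *
a,b=cap('scene'),cap('side')
P=[]
for c in(a,b):
    m=cv2.inRange(cv2.cvtColor(c['im'],cv2.COLOR_BGR2HSV),(100,120,50),(128,255,255)); P.append(np.argwhere(m).mean(0)[::-1])
print('cover knob',tri(a,P[0],b,P[1]))
print(r.sign_off())
E
```

```text
t 22.85 pos [ 0.5749 -0.1566  0.1096] F [-2.   3.6  6.1] T [0.63 0.74 0.21] w 0.179
[[ 0.637  0.001 -0.771]
 [ 0.771  0.001  0.637]
 [ 0.001 -1.    -0.001]]
q [-0.199  0.516  0.482  1.875 -0.318  0.825  1.327]
tool turned 43.129101928568325
cover knob (array([ 0.69572172, -0.14906437,  0.22012984]), np.float64(0.0002574984924378666))
the job is handed in; nothing more can be done
None
```

I handed the job in at about 23 s with the lid seated, turned to pulse and still held in the gripper; the hand-in reports no verdict.

- **Cover:** I swung it by the knob all the way to its open stop, backed off slightly and let go. The last check puts the knob at (0.696, -0.149, 0.220), about 2.07 rad, and it stayed there. The wrist reading suggested 2.14 rad at the stop, but the camera figure and the jump in force both fit the stop.
- **Lid:** I used the one farthest to the robot's right. It went fully home, with the tool height at 0.1096 m as calculated, and it stayed level through the turn.
- **Pulse:** The tool is turned 43.1° clockwise. Before a last 1.2° nudge, the camera put the pointer at 41.6° against the yellow mark at 40.0°. With about 4° of play, I work out the ring at about 0.68 rad, well short of the lock click at 1.25.
- **Less certain:** I never saw the ring angle directly. The twist reading was noisy (0.0 to 0.21 N m against the 0.1 expected), so it did not confirm the spring load. A small side force of 2–4 N and a downward press of about 6 N remain.
- **Bystanders:** I did not touch the dabba, tumbler set or whisk, though I did not re-measure their positions at the end.

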